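# Put the lunch carrier together

### The job

Put the stacking lunch carrier together on its steel base where the base stands: first the deep tin without partitions, on it the tin with two compartments, then the tin with four compartments, and finally close it with the lid that has the same width as the tins (the smaller of the two lids). Each piece must sit level and fully home in the one below; leave the wide lid, the honey jar and the flat food tin where they are.

Things in the scene. Friction and masses are not known exactly. Their poses are not given: they have to be found in the camera images.
- carrier_base: Base of the lunch carrier: low round steel dish, 84 mm across and 14 mm high, with two small clip lugs on its y axis (99 mm over them, 11 mm high). In its top is a round recess 55 mm across and 9 mm deep. It is fixed to the worktop. Origin: centre of the underside; z up. A tin fully home in it has its origin 7 mm above this origin.
- tin_plain: Round open steel tin, 60 mm outer diameter (grip here), 58 mm high, deepest, plain inside; wall 2.5 mm, mouth 55 mm. Its lowest 7 mm are a tapered foot (42 mm wide below, 50 above) that drops into the mouth or recess below until the body rests on that rim. A tin home on it has its origin 51 mm above this one. Loose, about 0.12 kg, upright. Origin: centre of the underside, z up.
- tin_two: Round open steel tin, 60 mm outer diameter (grip here), 46 mm high, one straight partition inside (two compartments); wall 2.5 mm, mouth 55 mm. Its lowest 7 mm are a tapered foot (42 mm wide below, 50 above) that drops into the mouth or recess below until the body rests on that rim. A tin home on it has its origin 39 mm above this one. Loose, about 0.12 kg, upright. Origin: centre of the underside, z up.
- tin_four: Round open steel tin, 60 mm outer diameter (grip here), 36 mm high, shallowest, crossed partitions (four compartments); wall 2.5 mm, mouth 55 mm. Its lowest 7 mm are a tapered foot (42 mm wide below, 50 above) that drops into the mouth or recess below until the body rests on that rim. The small lid home on it has its origin 29 mm above this one. Loose, about 0.12 kg, upright. Origin: centre of the underside, z up.
- lid_small: The carrier's lid: steel plate 60 mm across, upper face about 11 mm above the origin; wooden knob in the middle, 22 mm thick, to be gripped 18 to 37 mm (its top) above the origin. Under the plate a 7 mm tapered foot (42 to 50 mm wide), as on the tins, goes into the tin's mouth. Lies on the board. Loose, about 0.08 kg. Origin: centre of the foot's underside, z up.
- lid_wide: A lid of something else, of the same make and with the same wooden knob, but 84 mm across; it does not fit the tins. Lies on the chopping board beside the small lid. Not to be used or moved. Origin: centre of its underside.
- board: Wooden chopping board, 200 mm (its x) by 300 mm (its y), 22 mm thick, lying on the worktop, fixed; the two lids lie on it. Origin: centre of the underside.
- honey_jar: Closed glass jar with a screw cap, about 60 mm in diameter and 86 mm high, standing among the tins; a bystander to be left where it is. Loose. Origin: centre of the underside.
- fish_tin: Closed flat food tin, 86 mm in diameter and 40 mm high, among the tins; a bystander to be left where it is. Loose. Origin: centre of the underside.

How it is judged:
By the outcome, as a careful person would: the job done as asked, in the order asked, and still so for the second after the job is handed in, with the robot touching nothing.
It also fails if it takes over 106 s, if anything falls off the work surface, if the arm or the gripper's body presses on something with over 40 N, if the wrist force passes 120 N, or if a joint passes its speed limit or range.

### The arm

A 7-joint arm with a two-finger parallel gripper is mounted at the origin on a cart in front of the work surface, level with it; the furniture and walls round the work are solid. World frame = base frame: x ahead of the robot, y to its left, z up, the work surface at z = 0. Lengths are in m, angles in rad, forces in N, time in s.
With the tool pointing down it reaches from about 0.4 to 0.85 m from the base axis. Payload 10.4 kg.
Tool frame: the origin (TCP) lies midway between the tips of the shut fingers; the grasp point (between the pads) lies 19 mm behind it; z points along the fingers, y is the line along which they close (so a half turn about z gives the same grasp; the last joint's range is limited). The gripper opens to 87 mm and grips with 3 to 60 N. Pads are 19 mm wide; open, the fingers measure 117 mm over their backs; the gripper's body (75 mm by 190 mm) begins 51 mm behind the grasp point.
Start: joints at [1.314, 0.332, -0.065, 1.46, 0.022, 1.35, -0.088], TCP at [0.145, -0.608, 0.223] pointing down, gripper open.
Joint ranges: [-2.6, 2.6], [-0.5, 2.12], [-1.47, 1.34], [0.16, 2.42], [-1.27, 4.41], [0.06, 2.06], [-2.6, 2.6]. Speed limits (rad/s): [2.22, 2.22, 2.79, 2.79, 3.14, 3.14, 3.14].

### API

Orientations are given as a unit quaternion [x, y, z, w].
In Python, from bench import r gives the robot as it stands.
- The arm moves only by the tool apply_moves, never from a script. Its argument "steps" is a list of rows, each a list of 7 numbers: the turn, a rotation vector about the tool's x, y, z in rad, then the shift along the tool's x, y, z in mm, then the opening, from -1 (shut) to 1 (fully open). In form: [[ax, ay, az, x, y, z, claw], ...]. A call has 1 to 20 rows; each row is the pose to reach, as a shift and turn from the pose commanded when the call began, along the tool's axes at that moment; what a row does not reach only later rows make up. A row lasts 1/12 s, in which the tool goes at most 41.7 mm and 7.16 degrees, less where a joint would pass 70% of its speed; a pose out of reach is approached as far as the arm can. A call with a gripper value outside its range is refused whole. The fingers move at their own pace and stop on an object; "force" is the grip in N (left out, the last holds). Time passes only in rows, so rows that repeat a pose let the fingers close. It gives the time, the measured TCP pose, the force, the opening and the grip force at its end, in the units of the state.
- r.read_state(): the state, without advancing time (a new reading comes with each control period).
- r.camera(name): name is "scene" or "side" or "wrist"; returns a dict with "pixels" (480x640x3 uint8, red, green, blue), "z_map" (480x640 float32, m along the optical axis (not along the pixel's ray), 0 where there is no reading), "fovy" (degrees; the focal length in pixels is half the picture's height over the tangent of half this angle, whatever the lens; pixels are square), "cx", "cy" (the principal point, pixels), "position" and "orientation" of the camera in the world. Camera axes: x right, y down, z forward; pixel columns grow to the right and rows downward; lengths in m; the calibration is good to about 2 mm. A picture is of the moment at which its call begins.
- r.close_job(): hands the job in; it is judged then, once.
The state is a dict: "time": time; "joint_positions": joint angles; "joint_vel": joint speeds; "joint_torque": joint torques, N m; "ee_pos": TCP position; "eef_rot": TCP orientation; "ft_force": force on the tool from outside, world axes, zero at the start; "torque": the same for the moment, N m; "width": finger opening in m; "grip_force": force on a finger pad.
Only numpy, scipy, OpenCV 4.12 (cv2) and the standard library are available. Lean on these libraries where they do the work, as an engineer would, in place of code of your own. Each camera call takes 0.05 s, during which the arm holds its last target. There are 200 camera calls.

## Working session

There is one attempt and no reset: what is moved stays moved. The work goes in short steps, Python scripts to look and compute and a tool call to move; the robot and the scene stay as the last step left them, time stands still between calls to the robot, and variables do not carry over. Pictures are saved under pics/ and viewed, at most 14 in all, crops included, and the job is handed in when it is done.

Besides the shell and the picture viewer there is one more tool, called after ">>>" in YAML: its name, and indented under it one key for each argument. apply_moves: Moves the arm, as the interface text tells. Its arguments: {"type":"object","properties":{"steps":{"type":"array","items":{"type":"array","items":{"type":"number"}}},"force":{"type":"number"}},"required":["steps"]}

```bash
mkdir -p pics; ls
cat > h.py <<'E'
import numpy as np,cv2
from scipy.spatial.transform import Rotation as R
from bench import r
def cam(n):
    c=r.camera(n); c['R']=R.from_quat(c['orientation']).as_matrix(); c['p']=np.array(c['position'])
    c['f']=240/np.tan(np.radians(c['fovy'])/2); return c
def cloud(c):
    v,u=np.mgrid[:480,:640]; z=c['z_map']
    P=np.stack([(u-c['cx'])/c['f']*z,(v-c['cy'])/c['f']*z,z],-1)
    W=P@c['R'].T+c['p']; W[z<=0]=np.nan; return W
def ray(c,u,v,h):
    d=c['R']@np.array([(u-c['cx'])/c['f'],(v-c['cy'])/c['f'],1]); return c['p']+d*(h-c['p'][2])/d[2]
def save(c,n): cv2.imwrite('pics/'+n,c['pixels'][...,::-1])
E
python3 - <<'E'
from h import *
s=r.read_state(); print({k:np.round(v,3) for k,v in s.items()})
for n in ("scene","side","wrist"):
    c=cam(n); save(c,n+'0.png'); print(n,np.round(c['p'],3),c['R'].round(2).tolist(),c['fovy'],c['cx'],c['cy'])
E
```

```text
pics
{'time': np.float64(0.0), 'joint_positions': array([ 1.314,  0.333, -0.065,  1.461,  0.022,  1.35 , -0.089]), 'joint_vel': array([ 0.   ,  0.001,  0.   ,  0.   , -0.002, -0.   ,  0.001]), 'joint_torque': array([-1.0000e-03, -6.2325e+01,  2.4000e-02, -3.8988e+01, -6.1000e-02,
        4.0000e-02,  0.0000e+00]), 'ee_pos': array([ 0.145, -0.608,  0.222]), 'eef_rot': array([ 0.993,  0.117, -0.   , -0.001]), 'ft_force': array([0.339, 0.21 , 0.384]), 'torque': array([-0.011, -0.038, -0.029]), 'grip_force': np.float64(0.0), 'width': np.float64(0.088)}
scene [-0.037  0.756  0.51 ] [[-0.84, -0.23, 0.5], [-0.55, 0.36, -0.76], [-0.0, -0.91, -0.42]] 50.22236190435099 318.75810109677576 244.40071669228215
side [0.186 0.816 0.436] [[-0.93, -0.14, 0.33], [-0.36, 0.33, -0.87], [0.01, -0.93, -0.36]] 55.6901239153405 311.2047118930743 238.85221934893437
wrist [ 0.217 -0.59   0.384] [[0.23, -0.94, -0.26], [-0.97, -0.22, -0.06], [-0.0, 0.27, -0.96]] 64.42264962606596 314.6603203050155 241.44055491854365
```

View pics/scene0.png

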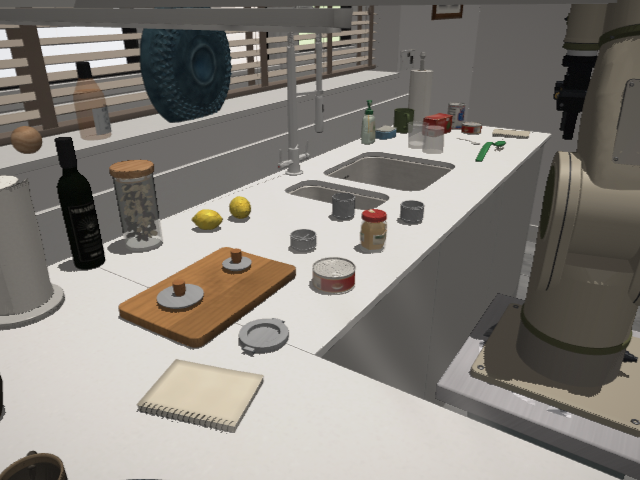

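View pics/side0.png

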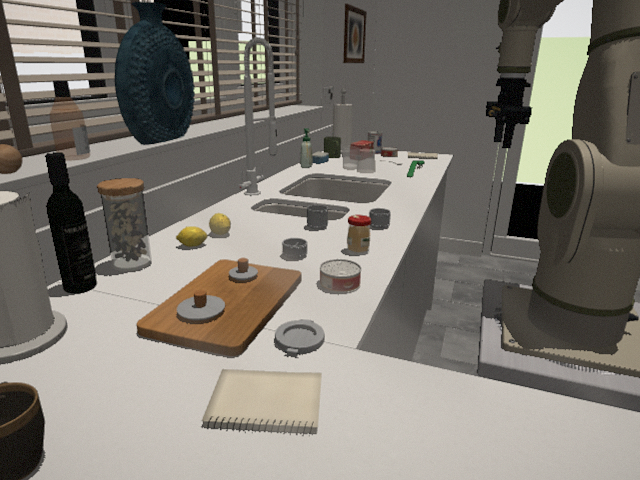

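Run:
```python
from h import *
# top-down height map from scene+side clouds
for n in ("scene","side"):
    c=cam(n);W=cloud(c).reshape(-1,3);P=c['pixels'].reshape(-1,3)
    k=np.isfinite(W[:,0])&(W[:,2]>-.02)&(W[:,2]<.15)&(W[:,0]>-.1)&(W[:,0]<.9)&(abs(W[:,1])<.8)
    W,P=W[k],P[k]; o=np.argsort(W[:,2]); W,P=W[o],P[o]
    im=np.zeros((800,500,3),np.uint8); im[((.8-W[:,1])*500).astype(int).clip(0,799),((W[:,0]+.1)*500).astype(int).clip(0,499)]=P[:,::-1]
    hm=np.zeros((800,500),np.uint8); hm[((.8-W[:,1])*500).astype(int).clip(0,799),((W[:,0]+.1)*500).astype(int).clip(0,499)]=(W[:,2]*1700).clip(0,255)
    out=np.hstack([im,cv2.applyColorMap(hm,cv2.COLORMAP_JET)])
    cv2.imwrite(f'pics/top_{n}.png',out)
    print(n,np.percentile(W[:,2],[1,10,50,90]))
a=cv2.imread('pics/top_scene.png')[:,500:];b=cv2.imread('pics/top_side.png')[:,500:]
cv2.imwrite('pics/tops.png',cv2.resize(np.hstack([a,b]),(750,600)))
```

```text
scene [-0.01313507 -0.00201709 -0.00026881  0.04581641]
side [-0.00985503 -0.00057665  0.00081883  0.0474506 ]
```

View pics/tops.png

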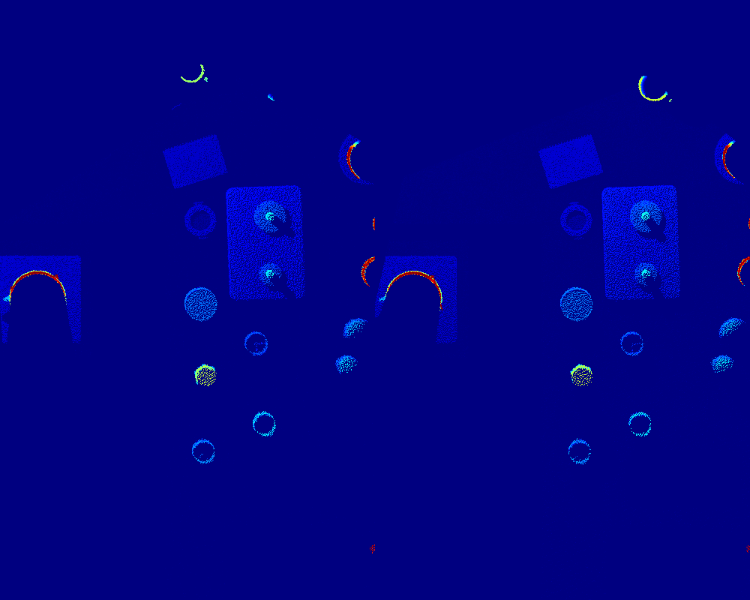

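The scene shows the base at about px (264,334), the lids on the board with the small one at (237,262), the fish tin at (334,273), and the jar at (374,230). The tins are at (303,240), (344,206) and (412,212). Next I fit circles to the rims.

```bash
cat >> h.py <<'E'
from scipy.optimize import least_squares
def fit(W,xy,rad,zlo,zhi,r0=None):
    W=W.reshape(-1,3); k=(np.hypot(W[:,0]-xy[0],W[:,1]-xy[1])<rad)&(W[:,2]>zlo)&(W[:,2]<zhi); Q=W[k]
    if r0: g=lambda p:np.hypot(Q[:,0]-p[0],Q[:,1]-p[1])-r0
    else: g=lambda p:np.hypot(Q[:,0]-p[0],Q[:,1]-p[1])-p[2]
    s=least_squares(g,list(xy)+([] if r0 else [rad*.8]),loss='soft_l1',f_scale=.001)
    return s.x,len(Q),np.median(Q[:,2])
E
python3 - <<'E'
from h import *
o=dict(base=(.433,.213,.05,.010,.018),small=(.62,.072,.04,.028,.038),smallknob=(.62,.072,.018,.053,.07),wide=(.62,.222,.05,.028,.04),wknob=(.62,.222,.018,.053,.08),fish=(.433,-.011,.05,.036,.046),four=(.583,-.115,.04,.030,.041),jar=(.447,-.203,.04,.076,.095),A=(.604,-.33,.04,.05,.065),B=(.441,-.403,.04,.04,.05))
Ws={}
for n in ("scene","side"):
    W=cloud(cam(n)); Ws[n]=W
    for k,v in o.items():
        W2=W.reshape(-1,3);m=(np.hypot(W2[:,0]-v[0],W2[:,1]-v[1])<v[2]); 
        try:
            f=fit(W,v[:2],*v[2:]); print(n,k,f[0].round(4),f[1],round(f[2],4),'z98',W2[m,2].size and np.percentile(W2[m,2],98).round(4))
        except Exception as e: print(n,k,'none',e)
E
```

```text
scene base [0.4339 0.2132 0.0355] 740 0.0129 z98 0.0144
scene small [0.6222 0.0667 0.0227] 272 0.0316 z98 0.0579
scene smallknob [0.6201 0.0691 0.0079] 55 0.0571 z98 0.0587
scene wide [0.6224 0.2211 0.0313] 764 0.0314 z98 0.058
scene wknob [0.619  0.2235 0.0081] 80 0.0576 z98 0.0589
scene fish [ 0.4362 -0.0112  0.0331] 489 0.0368 z98 0.039
scene four [ 0.5832 -0.1159  0.0287] 126 0.0333 z98 0.0352
scene jar [ 0.4475 -0.2     0.0226] 271 0.0846 z98 0.0865
scene A [ 0.6055 -0.3312  0.0284] 122 0.0542 z98 0.0565
scene B [ 0.4428 -0.4041  0.0285] 109 0.0431 z98 0.0455
side base [0.4361 0.2145 0.0356] 787 0.014 z98 0.0152
side small [0.6229 0.0683 0.0232] 258 0.033 z98 0.0598
side smallknob [0.6218 0.0697 0.008 ] 61 0.0586 z98 0.0601
side wide [0.6229 0.2217 0.0313] 800 0.0328 z98 0.0595
side wknob [0.6209 0.2239 0.0083] 94 0.0589 z98 0.0599
side fish [ 0.4383 -0.0134  0.0318] 611 0.0377 z98 0.0402
side four [ 0.5853 -0.1161  0.0287] 146 0.0337 z98 0.0367
side jar [ 0.4506 -0.1989  0.0223] 224 0.0859 z98 0.0873
side A [ 0.6079 -0.3311  0.0286] 134 0.0549 z98 0.0587
side B [ 0.4451 -0.4038  0.0288] 102 0.0437 z98 0.0467
```

Run:
```python
from h import *
W=cloud(cam("side")).reshape(-1,3)
k=(W[:,2]>.1)&(W[:,2]<.7)&(W[:,0]>.35)&(W[:,0]<.95)&(W[:,1]>-.9)&(W[:,1]<.35);Q=W[k]
H,_,_=np.histogram2d(Q[:,0],Q[:,1],bins=[np.arange(.35,.96,.05),np.arange(-.9,.36,.1)]);print(H.astype(int))
```

```text
[[   0    0    0    0    0    0    0    0    0    0    0    0]
 [   0    0    0    0    0    0    0    0    0    0    0    0]
 [   0    0    0    0    0    0    0    0    0    0    0    0]
 [   0    0    0    0    0    0    0    0    0    0    0    0]
 [   0    0    0    0    0    0    0    0    0    0    0    0]
 [   0    0    0    0    0    0    0    0    0    0    0    0]
 [   0    0    0    0    0    0    0    0    0    0    0    0]
 [   0    0    0    0    0    0    0    0    0    0    0    0]
 [   0    0    0    0    0    0    0    0    0    0    0    0]
 [   0    0    0    0    0    0    0    0    0    0    0    0]
 [   0    0  241    0    0    0    0    0    0  945  531   88]
 [   0    0  581  772    0    0    0    0    0  174  911 2169]]
```

>>> apply_moves:
  steps:
    - [0,0,0.234,514,-162,0,1]
    - [0,0,0.234,514,-162,0,1]
    - [0,0,0.234,514,-162,0,1]
    - [0,0,0.234,514,-162,0,1]
    - [0,0,0.234,514,-162,0,1]
    - [0,0,0.234,514,-162,0,1]
    - [0,0,0.234,514,-162,0,1]
    - [0,0,0.234,514,-162,0,1]
    - [0,0,0.234,514,-162,0,1]
    - [0,0,0.234,514,-162,0,1]
    - [0,0,0.234,514,-162,0,1]
    - [0,0,0.234,514,-162,0,1]
    - [0,0,0.234,514,-162,0,1]
    - [0,0,0.234,514,-162,0,1]
    - [0,0,0.234,514,-162,0,1]
    - [0,0,0.234,514,-162,0,1]
    - [0,0,0.234,514,-162,0,1]
  force: 15

```text
time: 1.82
ee_pos: [0.6063, -0.3328, 0.2227]
eef_rot: [1.0, -0.001, -0.0, 0.0]
ft_force: [-0.4, 0.2, 0.3]
width: 0.0867
grip_force: 0.0
```

Run:
```python
from h import *
print(r.read_state()['ee_pos'])
c=cam("wrist");save(c,'w1.png');W=cloud(c)
for v in [(.607,-.331,.04,.05,.065),(.584,-.116,.04,.03,.042),(.444,-.404,.04,.04,.052)]:
    try: print([np.round(x,4) for x in fit(W,v[:2],*v[2:])])
    except Exception as e: print(e)
print(np.nanmedian(W[W[...,2]<.02][:,2]))
```

```text
[ 0.60629088 -0.33283359  0.22267685]
[array([ 0.6053, -0.3321,  0.0284]), np.int64(819), np.float64(0.0572)]
[array([ 0.5837, -0.1179,  0.0285]), np.int64(912), np.float64(0.0349)]
[array([ 0.4432, -0.4047,  0.0284]), np.int64(329), np.float64(0.045)]
-0.0004647059679455112
```

View pics/w1.png

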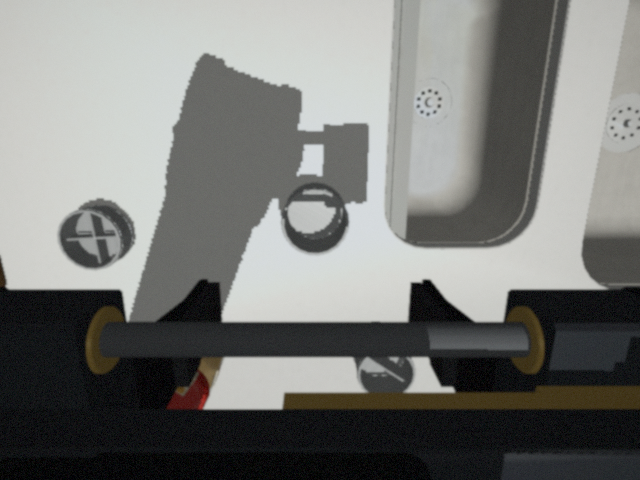

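The wrist view shows the plain tin at (315,217), the four-compartment tin at (92,235) and the two-compartment tin at (385,370), so the identities and fits agree.

>>> apply_moves:
  steps:
    - [0,0,0,-0.5,-0.7,100,1]
    - [0,0,0,-0.5,-0.7,150,1]
    - [0,0,0,-0.5,-0.7,180,1]
    - [0,0,0,-0.5,-0.7,192,1]
    - [0,0,0,-0.5,-0.7,192,1]
    - [0,0,0,-0.5,-0.7,192,1]
    - [0,0,0,-0.5,-0.7,192,1]
    - [0,0,0,-0.5,-0.7,192,-1]
    - [0,0,0,-0.5,-0.7,192,-1]
    - [0,0,0,-0.5,-0.7,192,-1]
    - [0,0,0,-0.5,-0.7,192,-1]
    - [0,0,0,-0.5,-0.7,192,-1]
    - [0,0,0,-0.5,-0.7,192,-1]
    - [0,0,0,-0.5,-0.7,192,-1]
    - [0,0,0,-0.5,-0.7,192,-1]
    - [0,0,0,-0.5,-0.7,192,-1]
  force: 15

```text
time: 3.2
ee_pos: [0.6074, -0.3314, 0.0318]
eef_rot: [1.0, -0.0, 0.001, 0.001]
ft_force: [-0.9, -1.3, 5.3]
width: 0.0602
grip_force: 15.0
```

>>> apply_moves:
  steps:
    - [0,0,0,0,0,-40,-1]
    - [0,0,0,0,0,-80,-1]
    - [0,0,0,0,0,-120,-1]
    - [0,0,0,0,0,-160,-1]
    - [0,0,0,-172,-445,-170,-1]
    - [0,0,0,-172,-445,-170,-1]
    - [0,0,0,-172,-445,-170,-1]
    - [0,0,0,-172,-445,-170,-1]
    - [0,0,0,-172,-445,-170,-1]
    - [0,0,0,-172,-445,-170,-1]
    - [0,0,0,-172,-445,-170,-1]
    - [0,0,0,-172,-445,-170,-1]
    - [0,0,0,-172,-445,-170,-1]
    - [0,0,0,-172,-445,-170,-1]
    - [0,0,0,-172,-445,-170,-1]
    - [0,0,0,-172,-445,-170,-1]
    - [0,0,0,-172,-445,-170,-1]
    - [0,0,0,-172,-445,-170,-1]
    - [0,0,0,-172,-445,-170,-1]
    - [0,0,0,-172,-445,-170,-1]

```text
time: 4.87
ee_pos: [0.4351, 0.1132, 0.2003]
eef_rot: [1.0, -0.001, -0.0, 0.0]
ft_force: [0.3, -0.8, -1.0]
width: 0.0601
grip_force: 15.0
```

Run:
```python
from h import *
s=r.read_state();p=s['ee_pos'];print(p,s['eef_rot'].round(4),s['joint_positions'].round(2),s['width'])
c=cam("wrist");save(c,'w2.png');W=cloud(c);w=W.reshape(-1,3)
for v in [(.435,.214,.055,.010,.018),(.435,.214,.055,.002,.009),(p[0],p[1],.04,p[2]+.02,p[2]+.032),(p[0],p[1],.04,p[2]+.005,p[2]+.032)]:
    try: print([np.round(x,4) for x in fit(W,v[:2],*v[2:])])
    except Exception as e: print(e)
```

```text
[0.43511659 0.11322082 0.20030873] [ 1.e+00 -1.e-03 -2.e-04  1.e-04] [ 0.27 -0.01 -0.61  1.9  -0.01  1.25 -1.91] 0.060122686958078375
[array([0.4356, 0.2107, 0.0356]), np.int64(3786), np.float64(0.0136)]
[array([0.4345, 0.2123, 0.02  ]), np.int64(2698), np.float64(0.0049)]
[array([0.4334, 0.1139, 0.0288]), np.int64(4401), np.float64(0.2255)]
[array([0.4336, 0.1139, 0.0288]), np.int64(8313), np.float64(0.2213)]
```

View pics/w2.png

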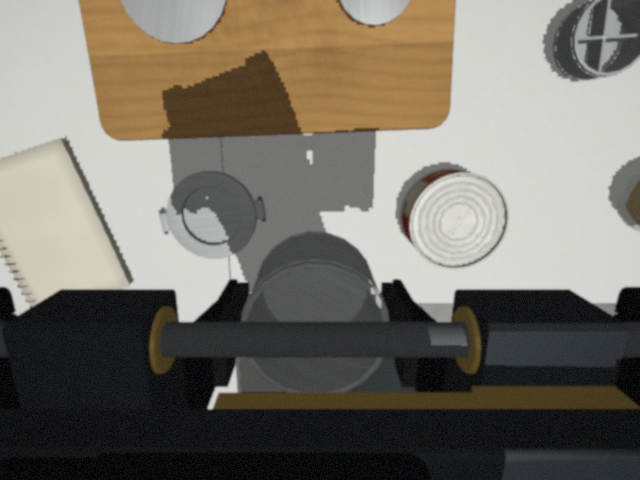

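The base is at (212,215), with the held tin at (315,320). I refine the base from its rim edges.

```bash
cat >> h.py <<'E'
def ring(W,xy,rad,zlo,zhi,ro,ri):
    w=W.reshape(-1,3);q=w[(np.hypot(w[:,0]-xy[0],w[:,1]-xy[1])<rad)&(w[:,2]>zlo)&(w[:,2]<zhi)][:,:2]
    a=np.arctan2(*(q-xy).T[::-1]);d=np.hypot(*(q-xy).T);b=((a+np.pi)/(2*np.pi)*72).astype(int)%72
    O=np.array([q[b==i][np.argmax(d[b==i])] for i in range(72) if (b==i).sum()>3]);I=np.array([q[b==i][np.argmin(d[b==i])] for i in range(72) if (b==i).sum()>3])
    out=[]
    for Q in (O,I):
        s=least_squares(lambda p:np.hypot(*(Q-p[:2]).T)-p[2],[*xy,ri],loss='soft_l1',f_scale=.0007);out.append(s.x.round(4))
    return out,len(O)
E
python3 - <<'E'
from h import *
for n in ('wrist','scene','side'):
    W=cloud(cam(n));print(n,ring(W,(.435,.213),.048,.0105,.018,.042,.0275))
E
```

```text
wrist ([array([0.4352, 0.211 , 0.0416]), array([0.4352, 0.2111, 0.0277])], 72)
scene ([array([0.4347, 0.2123, 0.0413]), array([0.4352, 0.2117, 0.0282])], 72)
side ([array([0.4369, 0.2126, 0.0413]), array([0.4367, 0.2123, 0.0282])], 72)
```

>>> apply_moves:
  steps:
    - [0,0,0,1,-40,0,-1]
    - [0,0,0,1,-80,0,-1]
    - [0,0,0,1,-98,0,-1]
    - [0,0,0,1,-98,30,-1]
    - [0,0,0,1,-98,65,-1]
    - [0,0,0,1,-98,100,-1]
    - [0,0,0,1,-98,125,-1]
    - [0,0,0,1,-98,140,-1]
    - [0,0,0,1,-98,146,-1]
    - [0,0,0,1,-98,149,-1]
    - [0,0,0,1,-98,152,-1]
    - [0,0,0,1,-98,155,-1]
    - [0,0,0,1,-98,157,-1]
    - [0,0,0,1,-98,159,-1]
    - [0,0,0,1,-98,160,-1]
    - [0,0,0,1,-98,160,-1]

```text
time: 6.4
ee_pos: [0.436, 0.2124, 0.0406]
eef_rot: [1.0, -0.0, 0.0, 0.0]
ft_force: [-0.4, 1.1, -1.7]
width: 0.0604
grip_force: 15.0
```

>>> apply_moves:
  steps:
    - [0,0,0,0,0,1,-1]
    - [0,0,0,0,0,2,-1]
    - [0,0,0,0,0,2.5,-1]
    - [0,0,0,0,0,2.5,-1]

```text
time: 6.73
ee_pos: [0.4362, 0.2124, 0.0386]
eef_rot: [1.0, -0.0, 0.0, 0.0]
ft_force: [-2.0, -1.7, 7.6]
width: 0.06
grip_force: 15.0
```

>>> apply_moves:
  steps:
    - [0,0,0,0,0,0,1]
    - [0,0,0,0,0,0,1]
    - [0,0,0,0,0,0,1]
    - [0,0,0,0,0,0,1]
    - [0,0,0,0,0,-20,1]
    - [0,0,0,0,0,-60,1]
    - [0,0,0,0,0,-100,1]
    - [0,0,0,0,0,-140,1]
    - [0,0,0,0,0,-180,1]
    - [0,0,0,0,120,-180,1]
    - [0,0,0,0,120,-180,1]
    - [0,0,0,0,120,-180,1]
    - [0,0,0,0,120,-180,1]

```text
time: 7.82
ee_pos: [0.4361, 0.085, 0.2179]
eef_rot: [1.0, -0.004, 0.0, 0.001]
ft_force: [1.1, -0.3, 0.0]
width: 0.0873
grip_force: 0.0
```

Run:
```python
from h import *
s=r.read_state();p=s['ee_pos'];print(p)
for n in ('wrist','scene','side'):
    W=cloud(cam(n));print(n,ring(W,(.435,.212),.04,.055,.075,.03,.0275), fit(W,(.435,.212),.04,.055,.075)[2])
```

```text
[0.43613477 0.08500957 0.21793992]
wrist ([array([0.4339, 0.2126, 0.0299]), array([0.4339, 0.2126, 0.0272])], 72) 0.06354633241884355
scene ([array([0.4335, 0.2134, 0.0299]), array([0.4338, 0.2136, 0.027 ])], 55) 0.06056497376279099
side ([array([0.4353, 0.2135, 0.0298]), array([0.4355, 0.2136, 0.0272])], 57) 0.06121797544414426
```

>>> apply_moves:
  steps:
    - [0,0,0,7,497,0,1]
    - [0,0,0,7,497,0,1]
    - [0,0,0,7,497,0,1]
    - [0,0,0,7,497,0,1]
    - [0,0,0,7,497,0,1]
    - [0,0,0,7,497,0,1]
    - [0,0,0,7,497,0,1]
    - [0,0,0,7,497,0,1]
    - [0,0,0,7,497,0,1]
    - [0,0,0,7,497,0,1]
    - [0,0,0,7,497,0,1]
    - [0,0,0,7,497,0,1]
    - [0,0,0,7,497,0,1]
    - [0,0,0,7,497,0,1]
    - [0,0,0,7,497,40,1]
    - [0,0,0,7,497,80,1]
    - [0,0,0,7,497,120,1]
    - [0,0,0,7,497,120,1]
    - [0,0,0,7,497,120,1]

```text
time: 9.55
ee_pos: [0.4431, -0.402, 0.0972]
eef_rot: [1.0, 0.001, -0.001, -0.002]
ft_force: [0.0, 0.5, 0.9]
width: 0.087
grip_force: 0.0
```

Run:
```python
from h import *
print(r.read_state()['ee_pos'],r.read_state()['joint_positions'].round(2))
W=cloud(cam('wrist'));print(ring(W,(.443,-.404),.04,.04,.052,.03,.0275))
```

```text
[ 0.44312563 -0.40203107  0.09719028] [ 0.76  0.38 -0.12  1.67  0.05  1.1  -0.94]
([array([ 0.4425, -0.4053,  0.0299]), array([ 0.4424, -0.4053,  0.0272])], 72)
```

>>> apply_moves:
  steps:
    - [0,0,0,-0.5,1,30,1]
    - [0,0,0,-0.5,1,55,1]
    - [0,0,0,-0.5,1,70,1]
    - [0,0,0,-0.5,1,76,1]
    - [0,0,0,-0.5,1,76,1]
    - [0,0,0,-0.5,1,76,1]
    - [0,0,0,-0.5,1,76,-1]
    - [0,0,0,-0.5,1,76,-1]
    - [0,0,0,-0.5,1,76,-1]
    - [0,0,0,-0.5,1,76,-1]
    - [0,0,0,-0.5,1,76,-1]
    - [0,0,0,-0.5,1,76,-1]
    - [0,0,0,-0.5,1,76,-1]
    - [0,0,0,-0.5,1,76,-1]

```text
time: 10.77
ee_pos: [0.4424, -0.4058, 0.0223]
eef_rot: [1.0, -0.0, 0.0, 0.0]
ft_force: [-0.4, 0.4, 2.8]
width: 0.0586
grip_force: 15.0
```

>>> apply_moves:
  steps:
    - [0,0,0,0,0,-40,-1]
    - [0,0,0,0,0,-80,-1]
    - [0,0,0,0,0,-120,-1]
    - [0,0,0,0,0,-160,-1]
    - [0,0,0,0,0,-200,-1]
    - [0,0,0,-8,-518,-210,-1]
    - [0,0,0,-8,-518,-210,-1]
    - [0,0,0,-8,-518,-210,-1]
    - [0,0,0,-8,-518,-210,-1]
    - [0,0,0,-8,-518,-210,-1]
    - [0,0,0,-8,-518,-210,-1]
    - [0,0,0,-8,-518,-210,-1]
    - [0,0,0,-8,-518,-210,-1]
    - [0,0,0,-8,-518,-210,-1]
    - [0,0,0,-8,-518,-210,-1]
    - [0,0,0,-8,-518,-210,-1]
    - [0,0,0,-8,-518,-210,-1]
    - [0,0,0,-8,-518,-210,-1]
    - [0,0,0,-8,-518,-210,-1]
    - [0,0,0,-8,-518,-210,-1]

```text
time: 12.43
ee_pos: [0.434, 0.1133, 0.2317]
eef_rot: [1.0, 0.001, -0.0, 0.0]
ft_force: [0.8, -1.0, -1.5]
width: 0.0585
grip_force: 15.0
```

```bash
cat >> h.py <<'E'
def held(top,zstack):
    W=cloud(cam('wrist'));s=r.read_state();p=s['ee_pos'];print('tcp',p.round(4),s['width'])
    w=W.reshape(-1,3);k=np.hypot(w[:,0]-p[0],w[:,1]-p[1])<.032
    print('held',[np.round(x,4) for x in fit(W,p[:2],.04,p[2]+top-.005,p[2]+top+.006)])
    print('stack',ring(W,(.434,.2125),.04,zstack-.006,zstack+.006,.03,.0275))
E
python3 - <<'E'
from h import *
held(.024,.065)
E
```

```text
tcp [0.4342 0.112  0.2317] 0.05816686081081499
held [array([0.4347, 0.1139, 0.0288]), np.int64(3997), np.float64(0.2548)]
stack ([array([0.4339, 0.2127, 0.0298]), array([0.4338, 0.2127, 0.0272])], 72)
```

>>> apply_moves:
  steps:
    - [0,0,0,-1,-40,0,-1]
    - [0,0,0,-1,-80,0,-1]
    - [0,0,0,-1,-99,0,-1]
    - [0,0,0,-1,-99,30,-1]
    - [0,0,0,-1,-99,65,-1]
    - [0,0,0,-1,-99,100,-1]
    - [0,0,0,-1,-99,125,-1]
    - [0,0,0,-1,-99,134,-1]
    - [0,0,0,-1,-99,138,-1]
    - [0,0,0,-1,-99,141,-1]
    - [0,0,0,-1,-99,144,-1]
    - [0,0,0,-1,-99,147,-1]
    - [0,0,0,-1,-99,149,-1]
    - [0,0,0,-1,-99,150,-1]
    - [0,0,0,-1,-99,150,-1]
    - [0,0,0,-1,-99,150,-1]

```text
time: 13.82
ee_pos: [0.4335, 0.2115, 0.0823]
eef_rot: [1.0, -0.0, 0.0, 0.0]
ft_force: [-0.2, -0.9, -1.6]
width: 0.0581
grip_force: 15.0
```

>>> apply_moves:
  steps:
    - [0,0,0,0,0,1,-1]
    - [0,0,0,0,0,2,-1]
    - [0,0,0,0,0,2.5,-1]
    - [0,0,0,0,0,2.5,-1]

```text
time: 14.15
ee_pos: [0.4336, 0.2115, 0.0802]
eef_rot: [1.0, -0.0, 0.0, 0.0]
ft_force: [-2.2, -1.3, 7.6]
width: 0.0585
grip_force: 15.0
```

Contact at the expected height. I release and go toward the four-compartment tin.

>>> apply_moves:
  steps:
    - [0,0,0,0,0,0,1]
    - [0,0,0,0,0,0,1]
    - [0,0,0,0,0,0,1]
    - [0,0,0,0,0,0,1]
    - [0,0,0,0,0,-20,1]
    - [0,0,0,0,0,-60,1]
    - [0,0,0,0,0,-100,1]
    - [0,0,0,0,0,-140,1]
    - [0,0,0,0,100,-150,1]
    - [0,0,0,0,100,-150,1]
    - [0,0,0,0,100,-150,1]
    - [0,0,0,0,100,-150,1]
    - [0,0,0,0,100,-150,1]

```text
time: 15.23
ee_pos: [0.4335, 0.1106, 0.2296]
eef_rot: [1.0, -0.001, 0.0, 0.0]
ft_force: [0.0, 0.4, -0.6]
width: 0.0871
grip_force: 0.0
```

Run:
```python
from h import *
print(r.read_state()['ee_pos'])
for n in ('wrist','scene','side'):
    c=cam(n);W=cloud(c);print(n,ring(W,(.434,.212),.04,.093,.115,.03,.0275), fit(W,(.434,.212),.04,.093,.115)[2])
    if n=='wrist': print(ring(W,(.5837,-.117),.04,.03,.042,.03,.0275))
```

```text
[0.43351884 0.11058163 0.22964266]
wrist ([array([0.4338, 0.2118, 0.0299]), array([0.4335, 0.2106, 0.0263])], 72) 0.10160238303699937
([array([ 0.5826, -0.1164,  0.03  ]), array([ 0.5824, -0.1164,  0.0271])], 72)
scene ([array([0.4335, 0.2129, 0.0299]), array([0.4336, 0.2128, 0.0269])], 58) 0.0990734907952375
side ([array([0.4355, 0.2129, 0.0299]), array([0.4357, 0.2131, 0.0267])], 60) 0.09927219624769401
```

>>> apply_moves:
  steps:
    - [0,0,0,149,228,0,1]
    - [0,0,0,149,228,0,1]
    - [0,0,0,149,228,0,1]
    - [0,0,0,149,228,0,1]
    - [0,0,0,149,228,0,1]
    - [0,0,0,149,228,0,1]
    - [0,0,0,149,228,0,1]
    - [0,0,0,149,228,0,1]
    - [0,0,0,149,228,40,1]
    - [0,0,0,149,228,80,1]
    - [0,0,0,149,228,120,1]
    - [0,0,0,149,228,130,1]
    - [0,0,0,149,228,130,1]
    - [0,0,0,149,228,130,1]

```text
time: 16.55
ee_pos: [0.5832, -0.1157, 0.1008]
eef_rot: [1.0, 0.001, 0.0, -0.0]
ft_force: [0.1, 1.0, 0.8]
width: 0.0866
grip_force: 0.0
```

Run:
```python
from h import *
print(r.read_state()['ee_pos'])
W=cloud(cam('wrist'));print(ring(W,(.583,-.117),.04,.03,.042,.03,.0275))
```

```text
[ 0.58319289 -0.11572327  0.10083533]
([array([ 0.5833, -0.1171,  0.03  ]), array([ 0.5832, -0.117 ,  0.0272])], 72)
```

>>> apply_moves:
  steps:
    - [0,0,0,0,0.5,30,1]
    - [0,0,0,0,0.5,60,1]
    - [0,0,0,0,0.5,80,1]
    - [0,0,0,0,0.5,88,1]
    - [0,0,0,0,0.5,88,1]
    - [0,0,0,0,0.5,88,1]
    - [0,0,0,0,0.5,88,1]
    - [0,0,0,0,0.5,88,-1]
    - [0,0,0,0,0.5,88,-1]
    - [0,0,0,0,0.5,88,-1]
    - [0,0,0,0,0.5,88,-1]
    - [0,0,0,0,0.5,88,-1]
    - [0,0,0,0,0.5,88,-1]
    - [0,0,0,0,0.5,88,-1]
    - [0,0,0,0,0.5,88,-1]

```text
time: 17.85
ee_pos: [0.5824, -0.1173, 0.0117]
eef_rot: [1.0, -0.0, 0.0, 0.0]
ft_force: [-1.4, -0.2, 2.5]
width: 0.0589
grip_force: 15.0
```

>>> apply_moves:
  steps:
    - [0,0,0,0,0,-40,-1]
    - [0,0,0,0,0,-80,-1]
    - [0,0,0,0,0,-120,-1]
    - [0,0,0,0,0,-160,-1]
    - [0,0,0,0,0,-200,-1]
    - [0,0,0,-149,-229,-220,-1]
    - [0,0,0,-149,-229,-220,-1]
    - [0,0,0,-149,-229,-220,-1]
    - [0,0,0,-149,-229,-220,-1]
    - [0,0,0,-149,-229,-220,-1]
    - [0,0,0,-149,-229,-220,-1]
    - [0,0,0,-149,-229,-220,-1]
    - [0,0,0,-149,-229,-220,-1]
    - [0,0,0,-149,-229,-220,-1]
    - [0,0,0,-149,-229,-220,-1]

```text
time: 19.1
ee_pos: [0.4336, 0.1112, 0.2314]
eef_rot: [1.0, -0.0, 0.0, 0.0]
ft_force: [-0.1, -0.8, -1.5]
width: 0.0587
grip_force: 15.0
```

Run:
```python
from h import *
held(.024,.104)
```

```text
tcp [0.4337 0.1109 0.2313] 0.05870531738377916
held [array([0.4351, 0.1119, 0.0288]), np.int64(4155), np.float64(0.255)]
stack ([array([0.4337, 0.2118, 0.0299]), array([0.4337, 0.2118, 0.0272])], 72)
```

>>> apply_moves:
  steps:
    - [0,0,0,-1.2,-40,0,-1]
    - [0,0,0,-1.2,-80,0,-1]
    - [0,0,0,-1.2,-100,0,-1]
    - [0,0,0,-1.2,-100,0,-1]
    - [0,0,0,-1.2,-100,35,-1]
    - [0,0,0,-1.2,-100,70,-1]
    - [0,0,0,-1.2,-100,95,-1]
    - [0,0,0,-1.2,-100,105,-1]
    - [0,0,0,-1.2,-100,109,-1]
    - [0,0,0,-1.2,-100,112,-1]
    - [0,0,0,-1.2,-100,115,-1]
    - [0,0,0,-1.2,-100,118,-1]
    - [0,0,0,-1.2,-100,120,-1]
    - [0,0,0,-1.2,-100,120,-1]
    - [0,0,0,-1.2,-100,120,-1]

```text
time: 20.4
ee_pos: [0.4324, 0.212, 0.1119]
eef_rot: [1.0, -0.0, 0.0, -0.0]
ft_force: [0.2, -0.5, -1.4]
width: 0.0588
grip_force: 15.0
```

>>> apply_moves:
  steps:
    - [0,0,0,0,0,1,-1]
    - [0,0,0,0,0,2,-1]
    - [0,0,0,0,0,2,-1]

```text
time: 20.65
ee_pos: [0.4322, 0.2119, 0.1094]
eef_rot: [1.0, -0.0, -0.0, 0.0]
ft_force: [-0.5, -0.3, -1.3]
width: 0.0591
grip_force: 15.0
```

>>> apply_moves:
  steps:
    - [0,0,0,0,0,1,-1]
    - [0,0,0,0,0,1.5,-1]
    - [0,0,0,0,0,1.5,-1]

```text
time: 20.9
ee_pos: [0.4324, 0.212, 0.1085]
eef_rot: [1.0, -0.0, 0.0, 0.0]
ft_force: [-1.1, -0.9, 5.1]
width: 0.059
grip_force: 15.0
```

>>> apply_moves:
  steps:
    - [0,0,0,0,0,0,1]
    - [0,0,0,0,0,0,1]
    - [0,0,0,0,0,0,1]
    - [0,0,0,0,0,0,1]
    - [0,0,0,0,0,-20,1]
    - [0,0,0,0,0,-60,1]
    - [0,0,0,0,0,-100,1]
    - [0,0,0,0,0,-130,1]
    - [0,0,0,189,142,-130,1]
    - [0,0,0,189,142,-130,1]
    - [0,0,0,189,142,-130,1]
    - [0,0,0,189,142,-130,1]
    - [0,0,0,189,142,-130,1]
    - [0,0,0,189,142,-130,1]
    - [0,0,0,189,142,-60,1]
    - [0,0,0,189,142,-50,1]
    - [0,0,0,189,142,-50,1]
    - [0,0,0,189,142,-50,1]
    - [0,0,0,189,142,-50,1]

```text
time: 22.48
ee_pos: [0.6219, 0.0705, 0.1603]
eef_rot: [1.0, 0.0, 0.001, -0.0]
ft_force: [0.5, 0.6, 1.4]
width: 0.087
grip_force: 0.0
```

Run:
```python
from h import *
print(r.read_state()['ee_pos'])
for n in ('wrist','scene','side'):
    c=cam(n);W=cloud(c)
    if n=='wrist': save(c,'w3.png')
    if n!='wrist': print(n,ring(W,(.434,.212),.04,.125,.145,.03,.0275), fit(W,(.434,.212),.04,.125,.145)[2])
    try: print(n,ring(W,(.621,.0695),.036,.029,.038,.03,.011),ring(W,(.621,.0695),.018,.053,.068,.011,.011))
    except Exception as e: print(e)
```

```text
[0.62188123 0.07047905 0.16028485]
wrist ([array([0.6207, 0.0676, 0.0295]), array([0.616 , 0.0674, 0.0132])], 72) ([array([0.6209, 0.0676, 0.0104]), array([0.6211, 0.0693, 0.0028])], 70)
scene ([array([0.4331, 0.2132, 0.0298]), array([0.4334, 0.2131, 0.0271])], 50) 0.12953690894101358
scene ([array([0.6222, 0.0678, 0.0281]), array([0.6239, 0.0634, 0.0143])], 34) ([array([0.6198, 0.07  , 0.0123]), array([0.6233, 0.0685, 0.0085])], 1)
side ([array([0.4352, 0.2134, 0.0297]), array([0.4349, 0.2132, 0.0271])], 54) 0.12993306468843824
side ([array([0.6225, 0.0684, 0.0286]), array([0.6239, 0.0659, 0.0126])], 41) ([array([0.6214, 0.0688, 0.0102]), array([0.6225, 0.0669, 0.008 ])], 1)
```

View pics/w3.png

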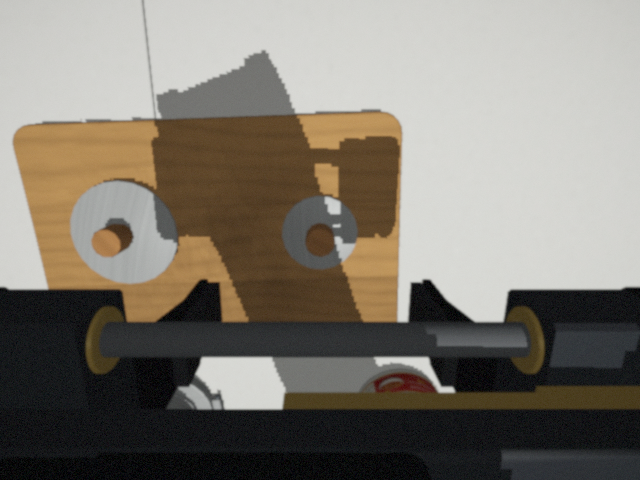

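The small lid is centred under the tool, with its knob at (320,238).

>>> apply_moves:
  steps:
    - [0,0,0,-0.5,2.2,30,0]
    - [0,0,0,-0.5,2.2,60,0]
    - [0,0,0,-0.5,2.2,85,0]
    - [0,0,0,-0.5,2.2,105,0]
    - [0,0,0,-0.5,2.2,117,0]
    - [0,0,0,-0.5,2.2,123,0]
    - [0,0,0,-0.5,2.2,123,0]
    - [0,0,0,-0.5,2.2,123,0]
    - [0,0,0,-0.5,2.2,123,-1]
    - [0,0,0,-0.5,2.2,123,-1]
    - [0,0,0,-0.5,2.2,123,-1]
    - [0,0,0,-0.5,2.2,123,-1]
    - [0,0,0,-0.5,2.2,123,-1]
    - [0,0,0,-0.5,2.2,123,-1]
    - [0,0,0,-0.5,2.2,123,-1]
    - [0,0,0,-0.5,2.2,123,-1]
    - [0,0,0,-0.5,2.2,123,-1]
  force: 20

```text
time: 24.05
ee_pos: [0.621, 0.0675, 0.0355]
eef_rot: [1.0, -0.0, 0.0, 0.0]
ft_force: [-1.6, -0.6, 5.3]
width: 0.021
grip_force: 20.0
```

>>> apply_moves:
  steps:
    - [0,0,0,0,0,-20,-1]
    - [0,0,0,0,0,-60,-1]
    - [0,0,0,0,0,-100,-1]
    - [0,0,0,0,0,-140,-1]
    - [0,0,0,0,0,-180,-1]
    - [0,0,0,0,0,-215,-1]
    - [0,0,0,-187,-44,-215,-1]
    - [0,0,0,-187,-44,-215,-1]
    - [0,0,0,-187,-44,-215,-1]
    - [0,0,0,-187,-44,-215,-1]
    - [0,0,0,-187,-44,-215,-1]
    - [0,0,0,-187,-44,-215,-1]
    - [0,0,0,-187,-44,-215,-1]
    - [0,0,0,-187,-44,-215,-1]

```text
time: 25.22
ee_pos: [0.4341, 0.1114, 0.2501]
eef_rot: [1.0, -0.0, 0.0, 0.0]
ft_force: [-0.4, 0.1, -0.7]
width: 0.0211
grip_force: 20.0
```

Run:
```python
from h import *
W=cloud(cam('wrist'));s=r.read_state();p=s['ee_pos'];print(p.round(4),s['width'])
print('lid',ring(W,p[:2],.036,p[2]-.008,p[2]+.003,.03,.0275),fit(W,p[:2],.036,p[2]-.008,p[2]+.003)[2])
print('stack',ring(W,(.4335,.212),.04,.127,.138,.03,.0275))
```

```text
[0.4343 0.1114 0.2499] 0.021066263375361934
lid ([array([0.4345, 0.1121, 0.0292]), array([0.4051, 0.1127, 0.0355])], 42) 0.24689865679489126
stack ([array([0.4333, 0.2122, 0.0299]), array([0.4333, 0.2123, 0.0272])], 72)
```

>>> apply_moves:
  steps:
    - [0,0,0,-1,-40,0,-1]
    - [0,0,0,-1,-80,0,-1]
    - [0,0,0,-1,-100.4,0,-1]
    - [0,0,0,-1,-100.4,0,-1]
    - [0,0,0,-1,-100.4,35,-1]
    - [0,0,0,-1,-100.4,65,-1]
    - [0,0,0,-1,-100.4,85,-1]
    - [0,0,0,-1,-100.4,93,-1]
    - [0,0,0,-1,-100.4,97,-1]
    - [0,0,0,-1,-100.4,100,-1]
    - [0,0,0,-1,-100.4,103,-1]
    - [0,0,0,-1,-100.4,106,-1]
    - [0,0,0,-1,-100.4,108,-1]
    - [0,0,0,-1,-100.4,108,-1]

```text
time: 26.43
ee_pos: [0.4328, 0.2121, 0.1421]
eef_rot: [1.0, -0.0, 0.0, 0.0]
ft_force: [0.1, 0.0, -0.5]
width: 0.021
grip_force: 20.0
```

>>> apply_moves:
  steps:
    - [0,0,0,0,0,1,-1]
    - [0,0,0,0,0,1.5,-1]
    - [0,0,0,0,0,1.5,-1]

```text
time: 26.68
ee_pos: [0.4327, 0.2121, 0.1406]
eef_rot: [1.0, -0.0, 0.0, 0.0]
ft_force: [0.5, -0.5, -0.6]
width: 0.0213
grip_force: 20.0
```

>>> apply_moves:
  steps:
    - [0,0,0,0,0,1,-1]
    - [0,0,0,0,0,1.5,-1]
    - [0,0,0,0,0,1.5,-1]

```text
time: 26.93
ee_pos: [0.4329, 0.2122, 0.1393]
eef_rot: [1.0, -0.0, 0.0, 0.0]
ft_force: [-1.0, -0.5, 2.7]
width: 0.0209
grip_force: 20.0
```

Contact at the expected height. I release, withdraw and look.

>>> apply_moves:
  steps:
    - [0,0,0,0,0,0.5,-1]
    - [0,0,0,0,0,0,0.2]
    - [0,0,0,0,0,0,0.2]
    - [0,0,0,0,0,0,0.2]
    - [0,0,0,0,0,0,0.2]
    - [0,0,0,0,0,-10,0.2]
    - [0,0,0,0,0,-40,0.2]
    - [0,0,0,0,0,-80,0.2]
    - [0,0,0,0,0,-110,0.2]
    - [0,0,0,0,150,-110,0.2]
    - [0,0,0,0,150,-110,0.2]
    - [0,0,0,0,150,-110,0.2]
    - [0,0,0,0,150,-110,0.2]
    - [0,0,0,0,150,-110,0.2]
    - [0,0,0,0,150,-110,0.2]

```text
time: 28.18
ee_pos: [0.4327, 0.0609, 0.2497]
eef_rot: [1.0, -0.002, 0.0, 0.0]
ft_force: [-0.1, 0.6, -0.7]
width: 0.052
grip_force: 0.0
```

Run:
```python
from h import *
ims=[]
for n in ('scene','side'):
    c=cam(n);W=cloud(c); w=W.reshape(-1,3)
    k=(np.hypot(w[:,0]-.434,w[:,1]-.2125)<.028)&(w[:,2]>.128)&(w[:,2]<.142);Q=w[k]
    A=np.c_[Q[:,:2]-[.434,.2125],np.ones(len(Q))];s=np.linalg.lstsq(A,Q[:,2],rcond=None)[0];print(n,'plate z',s[2].round(4),'tilt deg',np.degrees(s[:2]).round(2),'top',np.percentile(w[(np.hypot(w[:,0]-.434,w[:,1]-.2125)<.02),2],99).round(4))
    for kk,v in dict(fish=(.437,-.012,.05,.036,.046),jar=(.449,-.2,.04,.076,.095),wide=(.62,.222,.05,.028,.04)).items(): print(kk,fit(W,v[:2],*v[2:])[0].round(4))
    u,v=(264,310) if n=='scene' else (300,300)
    ims.append(cv2.resize(c['pixels'][v-130:v+70,u-100:u+100,::-1],(400,400)))
cv2.imwrite('pics/f.png',np.hstack(ims))
```

```text
scene plate z 0.1359 tilt deg [ 0.12 -0.4 ] top 0.1627
fish [ 0.4363 -0.0113  0.0334]
jar [ 0.447  -0.1998  0.0226]
wide [0.6217 0.221  0.0312]
side plate z 0.1371 tilt deg [ 1.44 -1.66] top 0.164
fish [ 0.4381 -0.0131  0.0321]
jar [ 0.4509 -0.1991  0.0223]
wide [0.6228 0.222  0.0314]
```

View pics/f.png

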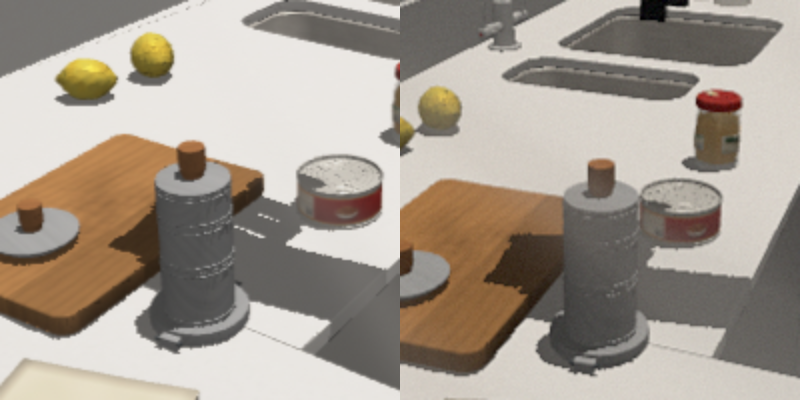

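The stack stands level and closed at (195,240) in the left crop. The knob top reads 163–164 mm against an expected 163, and the bystanders have not moved. I hand in.

```bash
python3 -c "
from bench import r
print(r.close_job())"
```

```text
the job is handed in; nothing more can be done
None
```

The lunch carrier is assembled on its base in the order asked (plain tin, two-compartment tin, four-compartment tin, small lid): the knob top measures 163–164 mm (expected 163 mm), the stack looks straight in both cameras, the wide lid, jar and food tin are unmoved, and I handed it in after about 28 s; no verdict was returned.

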